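# Measure the inside depth of a pickling crock with a locking depth gauge

## Robot

A 6-joint arm with a two-finger parallel gripper is mounted at the origin on a cart in front of the work surface, level with it; the furniture and walls round the work are solid. World frame = base frame: x ahead of the robot, y to its left, z up, the work surface at z = 0. Lengths are in m, angles in rad, forces in N, time in s.
With the tool pointing down it reaches from about 0.35 to 0.775 m from the base axis. Payload 7.3 kg.
Tool frame: the origin (TCP) lies at the centre of the arm's flange, where the gripper is bolted on; the fingertips stand 178 mm ahead of it and the grasp point (between the pads) lies 159 mm ahead of it (tip_extent is the distance from the TCP to the fingertips, in m); z points along the fingers, y is the line along which they close (so a half turn about z gives the same grasp; the last joint's range is limited). The gripper opens to 92 mm and grips with 3 to 60 N. Pads are 19 mm wide; open, the fingers measure 130 mm over their backs; the gripper's body (75 mm by 190 mm) begins 47 mm behind the grasp point.
Start: joints at [-1.381, 0.342, 1.524, -0, 1.275, -0.146], TCP at [0.173, -0.496, 0.405] pointing down, gripper open.
Joint ranges: [-2.53, 2.53], [-0.77, 2.02], [0.04, 2.7], [-1, 4.14], [0.28, 2.66], [-3.11, 3.11]. Speed limits (rad/s): [2.57, 2.57, 3.14, 3.14, 3.14, 3.14].

## Interface

Orientations are given as [roll, pitch, yaw] about the fixed x, y, z axes, in that order (R = Rz(yaw) Ry(pitch) Rx(roll)).
In Python, from cell import * gives the robot as it stands.
- The arm moves only by the tool arm_command, never from a script. Its arguments are lists of equal length, an entry for each row: "xyz": the shift along the world's x, y, z in mm, a list of three; "spin": the turn about the world's z in degrees. In form: {"xyz": [[tx, ty, tz], ...], "spin": [spin, ...]}. A call has 1 to 20 rows; each row shifts and turns the commanded pose from where the row before left it; what a row does not reach is not made up. A row lasts 1/10 s, in which the tool goes at most 50 mm and 8.59 degrees, less where a joint would pass 70% of its speed; a pose out of reach is approached as far as the arm can. A call with a gripper value outside its range is refused whole. "jaw" is the opening, from -1 (shut) to 1 (fully open), set as the call begins (left out, the last holds). The fingers move at their own pace and stop on an object; "squeeze" is the grip in N (left out, the last holds). Time passes only in rows, so rows that do not move let the fingers close. It gives the time, the measured TCP pose, the force, the opening and the grip force at its end, in the units of the state.
- observe(): the state, without advancing time (a new reading comes with each control period).
- read_camera(name): name is "scene" or "top" or "wrist"; returns a dict with "img" (400x640x3 uint8, red, green, blue), "depth" (400x640 float32, m along the optical axis (not along the pixel's ray), 0 where there is no reading), "fx", "fy", "cx", "cy" (pixels), "world_from_camera" (4x4, takes a point from camera to world coordinates). Camera axes: x right, y up, looking along -z (the intrinsics and any distortion apply to the point x, -y, -z); pixel columns grow to the right and rows downward; lengths in m; the calibration is good to about 2 mm. A picture is of the moment at which its call begins.
- hand_in(): hands the job in; it is judged then, once.
The state is a dict: "time": time; "qpos": joint angles; "qvel": joint speeds; "joint_efforts": joint torques, N m; "tool_pos": TCP position; "tool_rot": TCP orientation; "contact_force": force on the tool from outside, world axes, zero at the start; "torque": the same for the moment, N m; "opening": finger opening in m; "grip_force": force on a finger pad.
Only numpy, scipy, OpenCV 4.12 (cv2) and the standard library are available. Lean on these libraries where they do the work, as an engineer would, in place of code of your own. Each camera call takes 0.05 s, during which the arm holds its last target. There are 200 camera calls.

## Task

I need the inside depth of the stoneware crock for a new pickle press: pick up the steel depth gauge by the blue grip on top of its rod, set its bridge bar flat across the middle of the crock's rim, and slide the rod down gently until the rubber foot just rests on the bottom. Then let go of the rod and press the red lever down flat so that the rod is locked at that depth. Leave the gauge standing on the crock with its foot still touching the bottom, and do not shift the crock or disturb the jar, bowl and tub nearby.

Things in the scene. Friction and masses are not known exactly. Their poses are not given: they have to be found in the camera images.
- crock: Loose, heavy (1.5 kg) round stoneware pickling crock standing on the hob, brown below and cream above; outside diameter 140, height 95, straight bore of 122 diameter, wall 9 thick, flat rim. Its base is thick and of unknown thickness: the flat floor inside lies somewhere between 61 and 81 below the rim. Origin: centre of the underside, z up.
- gauge: Loose depth gauge of about 0.52 kg: a steel bridge bar 170 x 30 x 10 (long along its x), with a clamp block (40 x 26, top at z = 32) on its middle through which an upright 8 mm rod slides, and a red locking lever on the +x side of the block. It starts standing on the hob on its bar, rod up. Origin: centre of the bar's underside (on the rod's axis); z up along the rod.
- probe (a joint): How far the rod has been slid down through the clamp block, m: 0 fully up, when the rubber foot's end is 4 mm above the bar's underside; 0.090 fully down, foot 86 mm below the underside. With the lever up the rod slides against a steady 1.8 N of friction and stays where it is left; lifted by the rod, the 0.45 kg bridge hangs at joint 0. With the lever down flat the rod is clamped.
- probe_grip (a point): Centre of the blue grip at the rod's top: 22 long (along gauge x) x 14 wide (along gauge y) x 24 high; pinch it from above across its 14 mm width (fingers closing along gauge y). With the rod fully up it is 150 mm above the bar's underside; it rides down with the rod.
- foot: Black rubber foot, 9 diameter, at the rod's lower end. The end that touches lies 4 mm above this origin (toward the grip), so with the rod fully up the origin is level with the bar's underside. The foot is sprung: it gives 1 mm for 2.5 N, up to 3 mm, then it is solid. A light push of 2 to 5 N makes it keep touching once the rod is let go.
- lever (a joint): Red cam lever, rad: 0 (start, up to 0.12) up at 45 degrees, unlocked; 0.785 pressed down flat along the bar, locked. Pivot at x = 16.5, z = 26 in the gauge frame, axis along gauge y; the lever is 70 long and points to gauge +x. It needs about 4 to 7 N pressed straight down 35 to 50 mm from the pivot, stiffening as it clamps, and stays where it is left.
- lever_press (a point): Point on the upper face of the red lever, 48 mm from its pivot, where to press; moves with the lever. With the lever flat this point is at x = 64, z = 32 in the gauge frame.
- spice_jar: Loose spice jar, 46 diameter x 108, behind the work; leave alone. Origin: centre of underside.
- bowl: Loose white rice bowl, 95 diameter x 49; leave alone. Origin: centre of underside.
- tub: Loose white tub with red lid, 67 diameter x 78; leave alone. Origin: centre of underside.

How it is judged:
On the way, in this order (a step that is already met when the one before it is completed fails the run):
1. The gauge stands flat across the crock's rim and its foot touches the bottom, with the lever still up (contact force between foot and crock above 0.2 N and value of joint lever below 0.3 rad and z of gauge in the frame of crock below 0.099 m), for 0.2 s.
2. The lever is pressed down flat while the foot touches the bottom (contact force between foot and crock above 0.1 N and value of joint lever above 0.7 rad), for 0.2 s.
At the end, for the whole second after the job is handed in: The gauge is let go and at rest, its bar flat on the crock's rim (within 4 mm in height and 3 degrees) with the rod within 20 mm of the crock's middle; the red lever is down (past 0.70 of 0.785 rad) and the foot still touches the crock's bottom (more than 0.1 N) (all of step 2 and z of gauge in the frame of crock between 0.09 and 0.099 m and angle between each of gauge, crock's own z axis and vertical below 0.05 rad and horizontal distance between gauge and crock below 0.02 m and linear speed of gauge below 0.01 m/s).
It fails at once if The foot is pressed on the crock with more than 12 N (contact force between foot and crock above 12 N).
It fails at once if The gauge as a whole is knocked or pressed on the crock with more than 35 N (contact force between gauge and crock above 35 N).
It fails at once if The crock is shifted by more than 25 mm (distance of crock from where it was at the start of the episode above 0.025 m).
It fails at once if The spice jar, bowl or tub is disturbed (moved more than 15 mm) (distance of any of spice_jar, bowl, tub from where it was at the start of the episode above 0.015 m).
It also fails if it takes over 72 s, if anything falls off the work surface, if the arm or the gripper's body presses on something with over 40 N, if the wrist force passes 120 N, or if a joint passes its speed limit or range.

## Working session

There is one attempt and no reset: what is moved stays moved. The work goes in short steps, Python scripts to look and compute and a tool call to move; the robot and the scene stay as the last step left them, time stands still between calls to the robot, and variables do not carry over. Pictures are saved under pics/ and viewed, at most 10 in all, crops included, and the job is handed in when it is done.

Besides the shell and the picture viewer there is one more tool, called as name(argument=value, ...) on one line, values as JSON. arm_command: Moves the arm, as the interface text tells. Its arguments: {"type":"object","properties":{"xyz":{"type":"array","items":{"type":"array","items":{"type":"number"}}},"spin":{"type":"array","items":{"type":"number"}},"jaw":{"type":"number"},"squeeze":{"type":"number"}},"required":["xyz","spin"]}

```bash
mkdir -p pics; cat > h.py <<'E'
from cell import *
import numpy as np, cv2
def cam(n):
    c=read_camera(n); return c
def pts(c):
    d=c["depth"]; v,u=np.mgrid[:400,:640]
    P=np.stack([(u-c["cx"])/c["fx"]*d,-(v-c["cy"])/c["fy"]*d,-d,np.ones_like(d)],-1)
    return (P@np.array(c["world_from_camera"]).T)[...,:3]
E
python3 - <<'E'
from h import *
o=observe();print({k:np.round(o[k],3) for k in o})
a=cam("scene");b=cam("top")
np.savez("a.npz",**a);np.savez("b.npz",**b)
print(a.keys(),np.array(a["world_from_camera"]).round(3),np.array(b["world_from_camera"]).round(3),b["fx"])
cv2.imwrite("pics/1.png",a["img"][...,::-1]);cv2.imwrite("pics/2.png",b["img"][...,::-1])
E
```

```text
{'time': np.float64(0.0), 'qpos': array([-1.381,  0.343,  1.525, -0.   ,  1.275, -0.146]), 'qvel': array([ 0.   ,  0.001, -0.   , -0.001,  0.001, -0.   ]), 'joint_efforts': array([ 1.0000e-03, -4.3124e+01, -2.4422e+01,  7.2000e-02,  5.6000e-02,
       -0.0000e+00]), 'tool_pos': array([ 0.173, -0.496,  0.404]), 'tool_rot': array([-3.14 , -0.   ,  0.336]), 'contact_force': array([ 0.07 , -0.006, -0.317]), 'torque': array([ 0.003, -0.051, -0.02 ]), 'grip_force': np.float64(0.0), 'opening': np.float64(0.092)}
dict_keys(['img', 'depth', 'fx', 'fy', 'cx', 'cy', 'world_from_camera']) [[-0.706  0.359 -0.611  0.036]
 [-0.709 -0.358  0.608  0.619]
 [-0.001  0.862  0.507  0.55 ]
 [ 0.     0.     0.     1.   ]] [[ 0.025  0.983 -0.182  0.391]
 [-1.     0.025 -0.005  0.094]
 [-0.     0.182  0.983  1.026]
 [ 0.     0.     0.     1.   ]] 405.06296628073295
```

View pics/1.png

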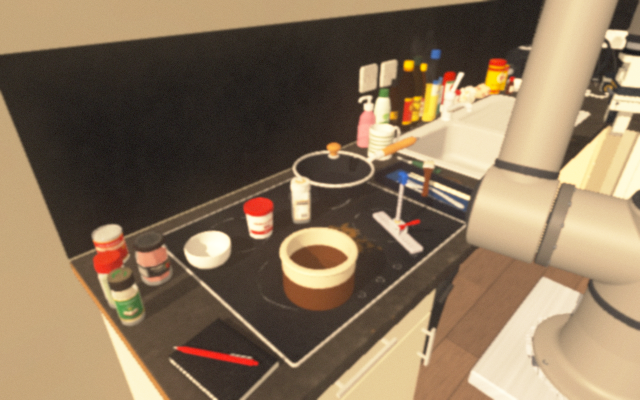

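View pics/2.png

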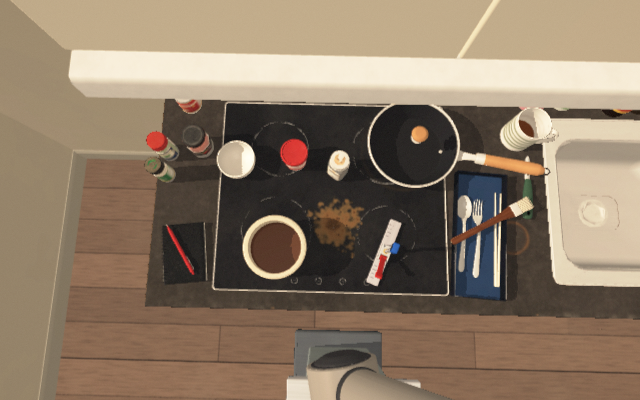

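The scene picture shows the crock at (318,268), the gauge with its blue grip at (402,178) and red lever at (410,224). In the top view the crock is at (275,247), the bar runs (395,222)-(373,284), the blue grip is at (396,248), and the lever (380,268) points toward the robot.

```bash
cat >> h.py <<'E'
def ray(c,u,v):
    W=np.array(c["world_from_camera"]); d=W[:3,:3]@np.array([(u-c["cx"])/c["fx"],-(v-c["cy"])/c["fy"],-1]); return W[:3,3],d
def onz(c,u,v,z):
    o,d=ray(c,u,v); return o+d*(z-o[2])/d[2]
def tri(r1,r2):
    (a,d),(b,e)=r1,r2; s,t=np.linalg.lstsq(np.c_[d,-e],b-a,rcond=None)[0]; return (a+s*d+b+t*e)/2,np.linalg.norm(a+s*d-b-t*e)
def big(m,roi):
    k=np.zeros_like(m,bool); x0,y0,x1,y1=roi; k[y0:y1,x0:x1]=m[y0:y1,x0:x1]
    n,l,s,ce=cv2.connectedComponentsWithStats(k.astype(np.uint8)); i=1+s[1:,4].argmax(); return l==i,ce[i],s[i,4]
def hsv(c): return np.moveaxis(cv2.cvtColor(c["img"],cv2.COLOR_RGB2HSV).astype(int),2,0)
def blue(c):
    h,s,v=hsv(c); return (abs(h-108)<14)&(s>120)&(v>70)
def red(c):
    h,s,v=hsv(c); return ((h<7)|(h>173))&(s>140)&(v>80)
E
python3 - <<'E'
from h import *
A=dict(np.load("a.npz"));B=dict(np.load("b.npz"))
R=[]
for c,roi in((A,(380,160,420,190)),(B,(385,235,405,260))):
    m,ce,n=big(blue(c),roi);print("blue",ce,n,np.median(pts(c)[m],0).round(4));R.append(ray(c,*ce))
print("grip",tri(*R))
R=[]
for c,roi in((A,(385,210,430,240)),(B,(365,245,400,285))):
    m,ce,n=big(red(c),roi);print("red",ce,n,np.median(pts(c)[m],0).round(4));R.append(ray(c,*ce))
print("lever",tri(*R))
P=pts(B);h,s,v=hsv(B)
# bar: light pixels
m,ce,n=big((s<60)&(v>130),(355,210,395,295));q=P[m];print("bar",n,np.percentile(q[:,2],[10,50,90]).round(4))
ys,xs=np.nonzero(m);w=cv2.minAreaRect(np.array([onz(B,x,y,.010)[:2] for x,y in zip(xs,ys)],np.float32)*1000);print(w)
# crock rim
for c,roi in((B,(235,205,320,285)),(A,(270,220,365,310))):
    P=pts(c);h,s,v=hsv(c);m,ce,n=big((s<120)&(v>150)&(P[...,2]>.07),roi);q=P[m];print("rim z",n,np.percentile(q[:,2],[10,50,90]).round(4))
    cn=max(cv2.findContours(m.astype(np.uint8),0,1)[0],key=len)[:,0]
    if c is B:
        for z in(.095,):
            xy=np.array([onz(c,*p,z)[:2] for p in cn],np.float32)*1000;print(cv2.fitEllipse(xy))
    r=q[abs(q[:,2]-.095)<.005]; 
    if len(r)>20: print("depth fit",cv2.minEnclosingCircle((r[:,:2]*1000).astype(np.float32)))
# others
for n,p in(("jar",(339,160)),("tub",(293,153)),("bowl",(236,160)),("in",(275,247))):print(n,P.shape and pts(B)[p[1],p[0]].round(3))
E
```

```text
blue [402.11827957 176.68817204] 93 [ 0.452  -0.0669  0.1534]
blue [394.79268293 247.95121951] 82 [ 0.4539 -0.0718  0.1593]
grip (array([ 0.45524598, -0.07275259,  0.1513783 ]), np.float64(0.001667821215559751))
red [410.31683168 223.23762376] 101 [ 0.433  -0.0562  0.0392]
red [380.49264706 266.89705882] 136 [ 0.4156 -0.0576  0.0564]
lever (array([ 0.41422595, -0.05864037,  0.05365263]), np.float64(0.004280388162333335))
bar 579 [0.0073 0.0111 0.0328]
((454.6309814453125, -72.47122192382812), (31.792509078979492, 169.9975128173828), 68.38703155517578)
rim z 1091 [0.0896 0.095  0.0975]
((454.8809814453125, 192.26034545898438), (143.00070190429688, 143.631103515625), 47.263126373291016)
depth fit ((455.034423828125, 192.38003540039062), 72.95545959472656)
rim z 2154 [0.0738 0.0913 0.0962]
depth fit ((454.7771911621094, 193.21697998046875), 73.98075866699219)
jar [0.66  0.048 0.109]
tub [0.684 0.158 0.077]
bowl [0.391 0.094 1.026]
in [0.459 0.197 0.025]
```

arm_command(xyz=[[10, 14, 0], [18, 27, 0], [18, 27, 0], [18, 27, 0], [18, 27, 0], [18, 27, 0], [18, 27, 0], [18, 27, 0], [18, 27, 0], [18, 27, 0], [18, 27, 0], [18, 27, 0], [18, 27, 0], [18, 27, 0], [18, 27, 0], [10, 15, 0], [10, 16, 0], [0, 0, 0], [0, 0, 0]], spin=[0, -3, -3, -3, -3, -3, -3, -3, -3, -3, -3, -3, -3, -3, -2, 0, 0, 0, 0], jaw=0, squeeze=30)

```text
time: 2.0
tool_pos: [0.4546, -0.0721, 0.4045]
tool_rot: [3.141, 0.001, -0.378]
contact_force: [-0.7, 0.3, 0.2]
opening: 0.0459
grip_force: 0.0
```

```bash
python3 - <<'E'
from h import *
c=cam("wrist");cv2.imwrite("pics/3.png",c["img"][...,::-1]);np.savez("w.npz",**c)
o=observe();print(o["tool_pos"].round(4),np.degrees(o["tool_rot"]).round(1),np.round(o["contact_force"],2),np.array(c["world_from_camera"]).round(3))
E
```

```text
[ 0.4545 -0.0725  0.4046] [180.    0.  -21.7] [ 0.3   1.09 -0.01] [[-0.37   0.887  0.275  0.528]
 [-0.929 -0.354 -0.107 -0.102]
 [ 0.002 -0.295  0.956  0.384]
 [ 0.     0.     0.     1.   ]]
```

View pics/3.png

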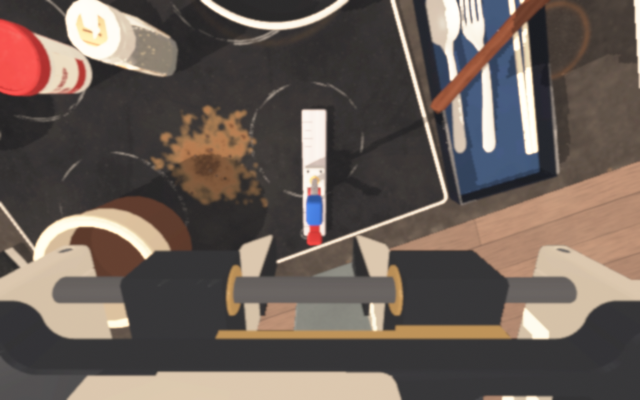

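The wrist view shows the bar upright in the picture (well aligned) with the blue grip at (315,210), midway between the fingers (257 and 373).

```bash
python3 - <<'E'
from h import *
c=dict(np.load("w.npz"));B=dict(np.load("b.npz"))
m,ce,n=big(blue(c),(295,180,335,235));m2,ce2,_=big(blue(B),(385,235,405,260))
print(ce,n,onz(c,*ce,.155).round(4),np.median(pts(c)[m],0).round(4),tri(ray(c,*ce),ray(B,*ce2)))
h,s,v=hsv(c);m,ce,n=big((s<60)&(v>130),(290,95,340,180));ys,xs=np.nonzero(m)
print(cv2.minAreaRect(np.array([onz(c,x,y,.010)[:2] for x,y in zip(xs,ys)],np.float32)*1000))
E
```

```text
[313.9475 210.0475] 400 [ 0.4563 -0.0733  0.155 ] [ 0.4576 -0.0736  0.1589] (array([ 0.45480505, -0.07302423,  0.15084893]), np.float64(0.0007142864654304795))
((492.55169677734375, -87.12362670898438), (31.550735473632812, 88.56240844726562), 67.84845733642578)
```

arm_command(xyz=[[0, -0.5, -10], [0, 0, -15], [0, 0, -15], [0, 0, -15], [0, 0, -15], [0, 0, -12], [0, 0, -7], [0, 0, -3], [0, 0, 0]], spin=[0, 0, 0, 0, 0, 0, 0, 0, 0])

```text
time: 2.95
tool_pos: [0.4549, -0.0734, 0.3125]
tool_rot: [3.141, 0.001, -0.38]
contact_force: [0.0, 0.2, -0.1]
opening: 0.0459
grip_force: 0.0
```

arm_command(xyz=[[0, 0, 0], [0, 0, 0], [0, 0, 0], [0, 0, 0], [0, 0, 0], [0, 0, 0], [0, 0, 0]], spin=[0, 0, 0, 0, 0, 0, 0], jaw=-1, squeeze=35)

```text
time: 3.65
tool_pos: [0.4551, -0.073, 0.3129]
tool_rot: [-3.141, -0.0, -0.38]
contact_force: [1.2, 1.8, 1.5]
opening: 0.0136
grip_force: 35.0
```

arm_command(xyz=[[0, 0, 2], [0, 0, 5], [0, 0, 8], [0, 0, 15], [0, 0, 20], [0, 0, 20], [0, 0, 20], [0, 0, 15], [0, 0, 10], [0, 0, 5], [0, 0, 0], [0, 0, 0]], spin=[0, 0, 0, 0, 0, 0, 0, 0, 0, 0, 0, 0])

```text
time: 4.85
tool_pos: [0.4548, -0.0731, 0.432]
tool_rot: [3.141, 0.002, -0.38]
contact_force: [-0.1, 0.1, -6.7]
opening: 0.0139
grip_force: 35.0
```

```bash
python3 - <<'E'
from h import *
c=cam("scene");cv2.imwrite("pics/4.png",cv2.resize(c["img"][100:300,260:500,::-1],None,fx=3,fy=3)[:600])
o=observe();print(o["tool_pos"].round(4),np.round(o["contact_force"],2),o["opening"],o["grip_force"])
E
```

```text
[ 0.4549 -0.0731  0.4319] [ 0.49 -0.39 -6.06] 0.013580159898771746 34.993913769721985
```

View pics/4.png

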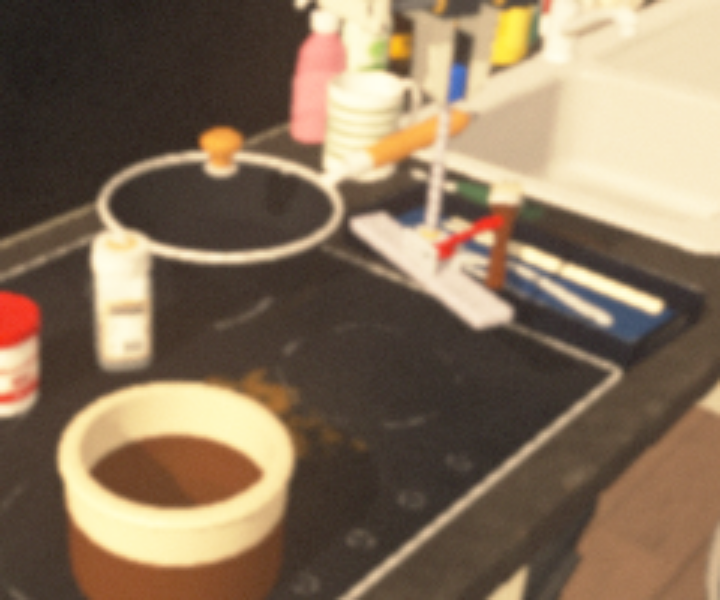

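The gauge hangs level from the grip, clear of the hob, and the rod is fully up. Next I carry it over the crock.

arm_command(xyz=[[0, 5, 0], [0, 12, 0], [0, 20, 0], [0, 22, 0], [0, 22, 0], [0, 22, 0], [0, 22, 0], [0, 22, 0], [0, 22, 0], [0, 22, 0], [0, 22, 0], [0, 20, 0], [0, 15, 0], [0, 10, 0], [0, 5, 0], [0, 2, 0], [0, 0, 0], [0, 0, 0], [0, 0, 0]], spin=[0, 0, 0, 0, 0, 0, 0, 0, 0, 0, 0, 0, 0, 0, 0, 0, 0, 0, 0])

```text
time: 6.8
tool_pos: [0.4551, 0.1914, 0.4328]
tool_rot: [3.141, -0.0, -0.381]
contact_force: [0.3, 0.6, -5.1]
opening: 0.0141
grip_force: 35.0
```

```bash
python3 - <<'E'
from h import *
a=cam("scene");b=cam("top")
for n,c in(("s",a),("t",b)): np.savez(n+".npz",**c)
im=np.vstack([a["img"][130:330,220:480],b["img"][150:310,170:430]])[...,::-1]
cv2.imwrite("pics/5.png",cv2.resize(im,None,fx=1.66,fy=1.66))
o=observe();print(o["tool_pos"].round(4),np.round(o["contact_force"],2),o["opening"],np.degrees(o["tool_rot"]).round(2))
E
```

```text
[0.4551 0.1914 0.4328] [-0.81 -0.82 -5.02] 0.01319163892461856 [179.99  -0.   -21.8 ]
```

View pics/5.png

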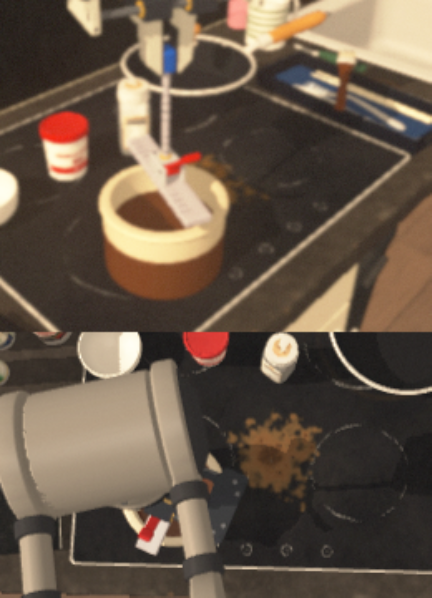

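arm_command(xyz=[[0, 0, -4], [0, 0, -6], [0, 0, -6], [0, 0, -3], [0, 0, -2], [0, 0, -1], [0, 0, -1], [0, 0, -1], [0, 0, -1], [0, 0, -1], [0, 0, -1], [0, 0, -1], [0, 0, 0], [0, 0, 0]], spin=[0, 0, 0, 0, 0, 0, 0, 0, 0, 0, 0, 0, 0, 0])

```text
time: 8.3
tool_pos: [0.455, 0.1919, 0.4046]
tool_rot: [3.142, 0.0, -0.38]
contact_force: [-2.7, 1.3, 0.2]
opening: 0.0132
grip_force: 35.0
```

```bash
python3 - <<'E'
from h import *
for f in"a","b","s":
    c=dict(np.load(f+".npz"));P=pts(c)
    m=(np.hypot(P[...,0]-.455,P[...,1]-.1923)<.045)&(P[...,2]<.05)&(P[...,2]>.005);print(f,m.sum(),np.percentile(P[m][:,2],[10,50,90]).round(4))
    m=abs(np.hypot(P[...,0]-.455,P[...,1]-.1923)-.0655)<.003;z=P[m][:,2];z=z[z>.08];print("rim",np.median(z))
E
```

```text
a 126 [0.0219 0.0231 0.0241]
rim 0.09572373705467735
b 1050 [0.0203 0.0225 0.0248]
rim 0.09579034075461923
s 126 [0.022  0.0231 0.024 ]
rim 0.09668517539353783
```

The bar is on the rim, since the hanging weight has come off the wrist. Depth puts the floor about 73 mm below the rim, so the foot should touch at a TCP z of about 331 mm.

arm_command(xyz=[[0, 0, -2], [0, 0, -4], [0, 0, -5], [0, 0, -5], [0, 0, -5], [0, 0, -5], [0, 0, -5], [0, 0, -5], [0, 0, -5], [0, 0, -5], [0, 0, -5], [0, 0, -5], [0, 0, -4], [0, 0, -3], [0, 0, -2], [0, 0, -1], [0, 0, 0], [0, 0, 0]], spin=[0, 0, 0, 0, 0, 0, 0, 0, 0, 0, 0, 0, 0, 0, 0, 0, 0, 0])

```text
time: 10.1
tool_pos: [0.4551, 0.1918, 0.3386]
tool_rot: [3.141, -0.0, -0.38]
contact_force: [-1.9, 1.4, -2.8]
opening: 0.0138
grip_force: 35.0
```

```bash
python3 - <<'E'
from h import *
c=cam("scene");cv2.imwrite("pics/6.png",cv2.resize(c["img"][130:330,220:480,::-1],None,fx=3,fy=3))
for _ in range(4):
  cam("scene");o=observe();print(o["tool_pos"].round(4),np.round(o["contact_force"],2))
E
```

```text
[0.4551 0.1918 0.3386] [-0.86  1.89 -3.03]
[0.4551 0.1918 0.3387] [-0.37  1.03 -2.21]
[0.4551 0.1918 0.3387] [-0.96  1.1  -2.31]
[0.4551 0.1918 0.3387] [-1.72  1.05 -2.65]
```

View pics/6.png

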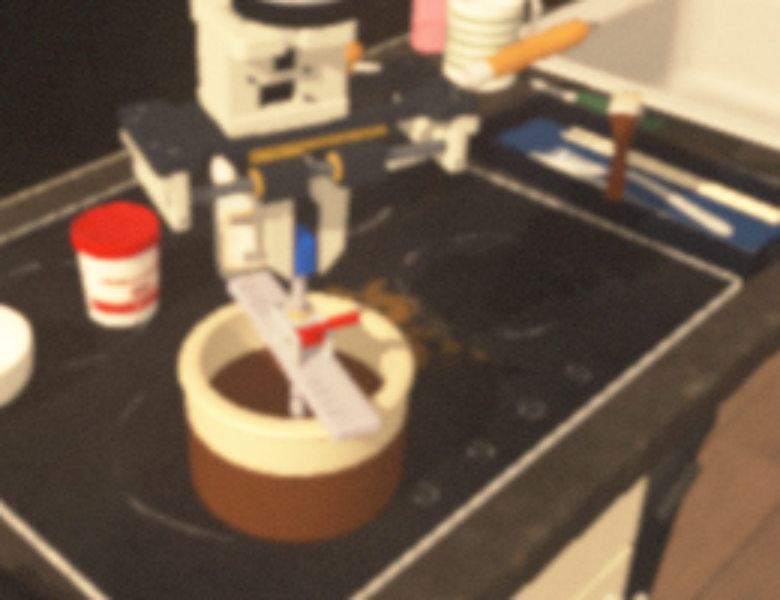

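The bar lies across the rim, the rod is inside the bore near the floor, and the neighbours are untouched. I'll creep down from here.

arm_command(xyz=[[0, 0, -1], [0, 0, -1], [0, 0, -1], [0, 0, -1], [0, 0, 0], [0, 0, 0]], spin=[0, 0, 0, 0, 0, 0])

```text
time: 10.95
tool_pos: [0.4551, 0.1918, 0.3347]
tool_rot: [3.142, -0.0, -0.38]
contact_force: [-1.1, 0.5, 0.1]
opening: 0.014
grip_force: 35.0
```

arm_command(xyz=[[0, 0, -1], [0, 0, 0], [0, 0, 0]], spin=[0, 0, 0])

```text
time: 11.25
tool_pos: [0.4551, 0.1918, 0.3337]
tool_rot: [3.142, -0.0, -0.38]
contact_force: [-0.9, -0.3, -0.8]
opening: 0.0136
grip_force: 35.0
```

arm_command(xyz=[[0, 0, -1], [0, 0, 0], [0, 0, 0]], spin=[0, 0, 0])

```text
time: 11.55
tool_pos: [0.4551, 0.1918, 0.3328]
tool_rot: [3.142, -0.0, -0.38]
contact_force: [-1.2, 1.0, 1.3]
opening: 0.0137
grip_force: 35.0
```

arm_command(xyz=[[0, 0, -1], [0, 0, 0], [0, 0, 0]], spin=[0, 0, 0])

```text
time: 11.85
tool_pos: [0.4551, 0.1918, 0.3319]
tool_rot: [-3.141, -0.0, -0.38]
contact_force: [-1.1, 0.5, 3.2]
opening: 0.0136
grip_force: 35.0
```

```bash
cat > f.py <<'E'
from h import *
F=[]
for _ in range(6): cam("wrist");o=observe();F.append(o["contact_force"])
print(o["time"],o["tool_pos"].round(4),np.mean(F,0).round(2),np.std(F,0).round(2))
E
python3 f.py
```

```text
12.15 [0.4551 0.1918 0.3319] [-1.97 -0.21  3.88] [0.32 0.48 0.4 ]
```

arm_command(xyz=[[0, 0, -0.5], [0, 0, 0], [0, 0, 0]], spin=[0, 0, 0])

```text
time: 12.45
tool_pos: [0.4551, 0.1918, 0.3314]
tool_rot: [-3.141, -0.0, -0.38]
contact_force: [-1.7, -0.1, 4.4]
opening: 0.0139
grip_force: 35.0
```

```bash
python3 f.py
```

```text
12.75 [0.4551 0.1918 0.3314] [-1.64 -0.08  5.2 ] [0.47 0.46 0.85]
```

The foot is on the floor with about 4 N, and the stiffness matches the 2.5 N/mm spring. Next I let go and rise.

arm_command(xyz=[[0, 0, 0], [0, 0, 0], [0, 0, 0], [0, 0, 0], [0, 0, 0]], spin=[0, 0, 0, 0, 0], jaw=0)

```text
time: 13.25
tool_pos: [0.455, 0.1918, 0.3311]
tool_rot: [3.141, 0.0, -0.38]
contact_force: [-0.6, 0.0, -0.7]
opening: 0.0452
grip_force: 0.0
```

arm_command(xyz=[[0, 0, 4], [0, 0, 12], [0, 0, 16], [0, 0, 16], [0, 0, 16], [0, 0, 16], [0, 0, 10], [0, 0, 0], [0, 0, 0]], spin=[0, 0, 0, 0, 0, 0, 0, 0, 0])

```text
time: 14.15
tool_pos: [0.4549, 0.1918, 0.4209]
tool_rot: [3.141, 0.0, -0.38]
contact_force: [0.4, -0.2, 0.7]
opening: 0.0461
grip_force: 0.0
```

```bash
python3 - <<'E'
from h import *
c=cam("scene");w=cam("wrist");np.savez("s2.npz",**c);np.savez("w2.npz",**w)
cv2.imwrite("pics/7.png",cv2.resize(np.vstack([c["img"][130:330,220:480,::-1],w["img"][100:300,170:430,::-1]]),None,fx=1.5,fy=1.5))
o=observe();print(o["tool_pos"].round(4),np.round(o["contact_force"],2),o["opening"])
E
```

```text
[0.4549 0.1918 0.4204] [ 0.97 -0.5   0.31] 0.0461139255721016
```

View pics/7.png

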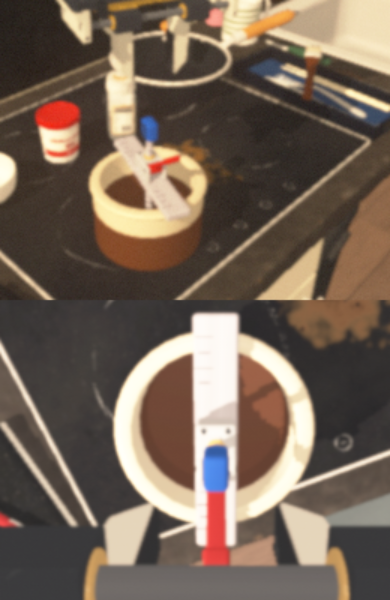

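The gauge stands centred on the crock with the rod free and the lever up. The wrist picture shows the bar over the middle of the bore and the lever pointing toward the gripper. Next I close the fingers, go above the lever and press.

arm_command(xyz=[[-5, 2, 0], [-10, 4, 0], [-12, 5, 0], [-12, 5, 0], [-8, 3, 0], [-4, 1.5, 0], [0, 0, 0], [0, 0, -6], [0, 0, -12], [0, 0, -14], [0, 0, -14], [0, 0, -8], [0, 0, -4], [0, 0, 0]], spin=[0, 0, 0, 0, 0, 0, 0, 0, 0, 0, 0, 0, 0, 0], jaw=-1, squeeze=10)

```text
time: 15.65
tool_pos: [0.4042, 0.2122, 0.3628]
tool_rot: [3.141, 0.001, -0.38]
contact_force: [-0.0, -0.2, 0.0]
opening: 0.0006
grip_force: 0.0
```

```bash
python3 - <<'E'
from h import *
c=cam("scene");cv2.imwrite("pics/8.png",cv2.resize(c["img"][130:330,220:480,::-1],None,fx=3,fy=3))
o=observe();print(o["tool_pos"].round(4),np.round(o["contact_force"],2),o["opening"])
E
```

```text
[0.4043 0.2123 0.3633] [-0.35 -0.9   0.6 ] 0.00042831971894672526
```

View pics/8.png

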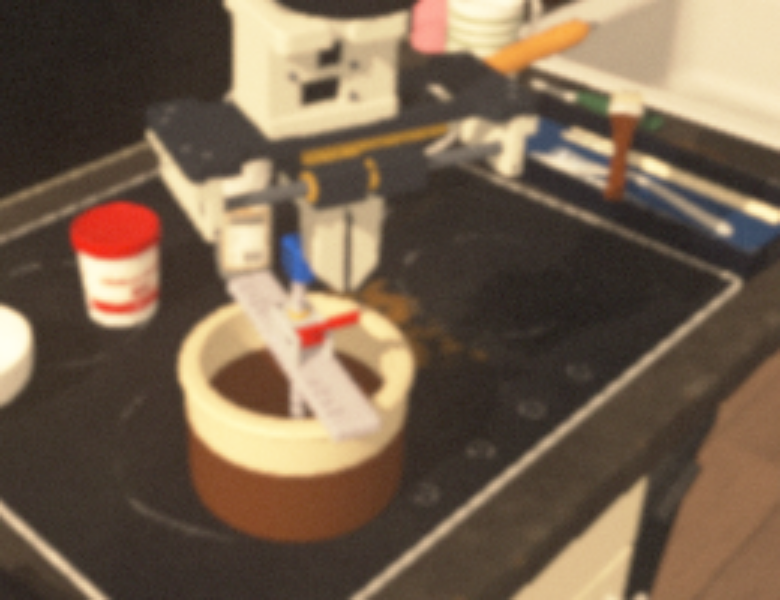

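The closed fingertips at (345,285) stand just above the raised lever end at (355,318), clear of the blue grip. I'll press down.

arm_command(xyz=[[0, 0, -3], [0, 0, -3], [0, 0, -3], [0, 0, -3], [0, 0, -3], [0, 0, -3], [0, 0, -3], [0, 0, -3], [0, 0, -3], [0, 0, -3], [0, 0, -3], [0, 0, -3], [0, 0, -3], [0, 0, -2], [0, 0, -2], [0, 0, 0]], spin=[0, 0, 0, 0, 0, 0, 0, 0, 0, 0, 0, 0, 0, 0, 0, 0])

```text
time: 17.3
tool_pos: [0.4039, 0.2123, 0.3199]
tool_rot: [3.141, 0.001, -0.38]
contact_force: [-0.2, 0.8, 2.1]
opening: 0.0006
grip_force: 0.7
```

arm_command(xyz=[[0, 0, -2], [0, 0, -2], [0, 0, -2], [0, 0, -1], [0, 0, -1], [0, 0, 0]], spin=[0, 0, 0, 0, 0, 0])

```text
time: 17.9
tool_pos: [0.404, 0.2123, 0.3121]
tool_rot: [3.141, 0.0, -0.38]
contact_force: [-0.6, 1.4, 1.6]
opening: 0.0008
grip_force: 0.9
```

arm_command(xyz=[[0, 0, -1], [0, 0, -1], [0, 0, 0]], spin=[0, 0, 0])

```text
time: 18.2
tool_pos: [0.404, 0.2123, 0.3101]
tool_rot: [3.141, 0.0, -0.38]
contact_force: [-0.9, 1.1, 2.5]
opening: 0.0004
grip_force: 1.1
```

arm_command(xyz=[[0, 0, -1], [0, 0, -1], [0, 0, 0]], spin=[0, 0, 0])

```text
time: 18.5
tool_pos: [0.404, 0.2123, 0.3081]
tool_rot: [3.141, 0.0, -0.38]
contact_force: [-1.0, 0.1, 2.1]
opening: 0.0007
grip_force: 1.0
```

arm_command(xyz=[[0, 0, -1], [0, 0, -1], [0, 0, 0]], spin=[0, 0, 0])

```text
time: 18.8
tool_pos: [0.404, 0.2123, 0.3061]
tool_rot: [3.141, 0.0, -0.38]
contact_force: [-1.0, 1.1, 1.8]
opening: 0.0006
grip_force: 0.8
```

arm_command(xyz=[[0, 0, -1], [0, 0, 0]], spin=[0, 0])

```text
time: 19.0
tool_pos: [0.404, 0.2123, 0.3051]
tool_rot: [3.141, -0.0, -0.38]
contact_force: [-0.7, 0.9, 0.6]
opening: 0.0004
grip_force: 0.6
```

arm_command(xyz=[[0, 0, -1], [0, 0, 0]], spin=[0, 0])

```text
time: 19.2
tool_pos: [0.404, 0.2123, 0.3047]
tool_rot: [-3.141, -0.0, -0.38]
contact_force: [-4.1, -0.1, 7.6]
opening: 0.0005
grip_force: 4.1
```

arm_command(xyz=[[0, 0, -0.5], [0, 0, 0], [0, 0, 0], [0, 0, 0]], spin=[0, 0, 0, 0])

```text
time: 19.6
tool_pos: [0.404, 0.2123, 0.3047]
tool_rot: [-3.141, -0.001, -0.38]
contact_force: [-5.3, -0.0, 12.8]
opening: 0.0004
grip_force: 6.2
```

```bash
python3 f.py;python3 - <<'E'
from h import *
c=cam("scene");cv2.imwrite("pics/9.png",cv2.resize(c["img"][130:330,220:480,::-1],None,fx=3,fy=3))
E
```

```text
19.9 [0.404  0.2123 0.3047] [-4.84 -0.34 12.28] [0.32 0.37 0.45]
```

View pics/9.png

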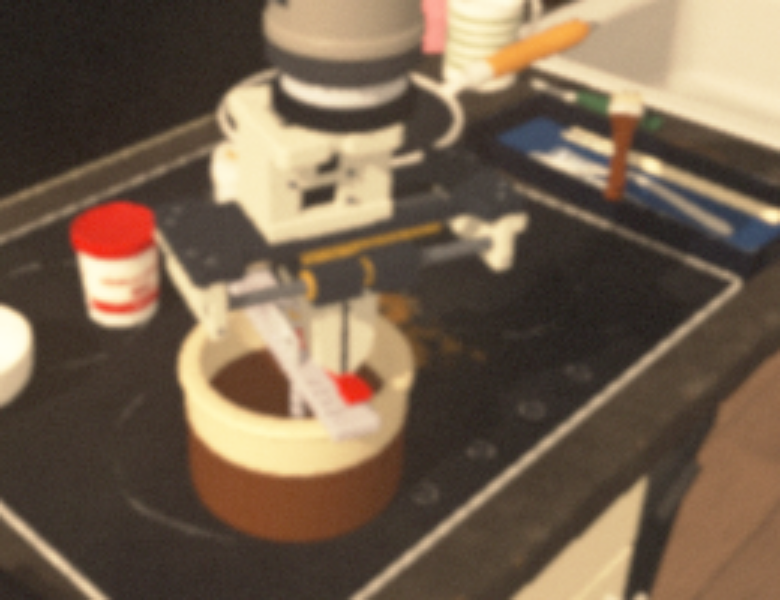

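The lever (355,388) is flat along the bar at a firm stop: 12 N and no more travel. I'll rise.

arm_command(xyz=[[0, 0, 1], [0, 0, 3], [0, 0, 10], [0, 0, 16], [0, 0, 16], [0, 0, 16], [0, 0, 16], [0, 0, 16], [0, 0, 10], [0, 0, 0], [0, 0, 0], [0, 0, 0]], spin=[0, 0, 0, 0, 0, 0, 0, 0, 0, 0, 0, 0])

```text
time: 21.15
tool_pos: [0.4039, 0.2123, 0.407]
tool_rot: [3.14, 0.001, -0.38]
contact_force: [0.0, -0.2, 0.5]
opening: 0.0007
grip_force: 0.0
```

```bash
python3 - <<'E'
from h import *
a=cam("scene");w=cam("wrist");P=pts(a)
m,ce,n=big(red(a),(290,225,375,285));q=P[m];print("lever z",np.percentile(q[:,2],[5,50,95]).round(4))
m,ce,n=big(blue(a),(300,190,340,240));print("grip",np.median(P[m],0).round(4))
cv2.imwrite("pics/10.png",cv2.resize(np.vstack([a["img"][130:330,220:480,::-1],w["img"][100:300,170:430,::-1]]),None,fx=1.5,fy=1.5))
print(observe()["tool_pos"])
E
```

```text
lever z [0.0552 0.1275 0.129 ]
grip [0.4475 0.1958 0.1752]
[0.40393126 0.21228632 0.40702513]
```

View pics/10.png

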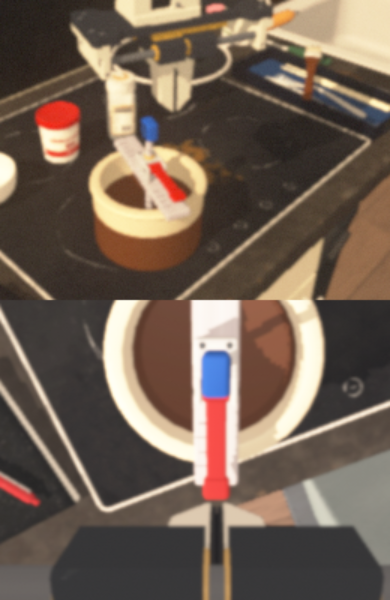

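The lever is flat at about z = 128 mm (127 expected), the bar sits flat on the rim, and the neighbours and crock are undisturbed.

```bash
python3 -c "
from cell import *
print(hand_in())"
```

```text
the job is handed in; nothing more can be done
None
```

The depth gauge is standing across the middle of the crock's rim with its foot set on the bottom and the red lever pressed flat to lock it. I handed the job in at about 21 s of the 72 s, but the hand-in returned no verdict. The foot's contact after letting go and locking was not measured directly. By the camera, the inside depth is roughly 73 mm.

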